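# Pin the display stand, flip its kickstand, hold the frame upright

### The arm

A 6-joint arm with a two-finger parallel gripper is mounted at the origin on the work surface. World frame = base frame: x ahead of the robot, y to its left, z up, the work surface at z = 0. Lengths are in m, angles in degrees, forces in N, time in s.
With the tool pointing down it reaches from about 0.25 to 0.725 m from the base axis. Payload 9.7 kg.
Tool frame: the origin (TCP) lies at the very end of the fingers, on their centre line; the grasp point (between the pads) lies 19 mm behind it; z points along the fingers, y is the line along which they close (so a half turn about z gives the same grasp; the last joint's range is limited). The gripper opens to 85 mm and grips with 20 to 120 N. Pads are 22 mm wide; open, the fingers measure 114 mm over their backs; the gripper's body (76 mm by 85 mm) begins 54 mm behind the grasp point. The pads swing forward as they close: fully open they stand 13 mm farther back than shut.
Start: joints at [-65.031, 4.979, 10.078, 95.1, 0, 90], TCP at [0.232, -0.499, 0.192] pointing down, gripper open.
Joint ranges: [-179.16, 179.16], [-48.56, 103.87], [-65.8, 70.77], [-126.05, 130.52], [-82.76, 87.17], [-180, 180]. Speed limits (degrees/s): [127.2, 127.2, 147.25, 180, 180, 180].

### API

Orientations are given as [roll, pitch, yaw] about the fixed x, y, z axes, in that order (R = Rz(yaw) Ry(pitch) Rx(roll)).
In Python, from workcell import bot gives the robot as it stands.
- The arm moves only by the tool step_arm, never from a script. Its argument "targets" is a list of rows, each a list of 3 entries, a list of its own where there are three numbers: the opening, from 0 (shut) to 1 (fully open), then the shift along the world's x, y, z in mm, then the turn, a rotation vector about the world's x, y, z in rad. In form: [[grip, [tx, ty, tz], [wx, wy, wz]], ...]. A call has 1 to 8 rows; each row is the pose to reach, as a shift and turn from the pose commanded when the call began; what a row does not reach only later rows make up. A row lasts 1/10 s, in which the tool goes at most 50 mm and 8.59 degrees, less where a joint would pass 70% of its speed; a pose out of reach is approached as far as the arm can. A call with a gripper value outside its range is refused whole. The fingers move at their own pace and stop on an object; "force" is the grip in N (left out, the last holds). Time passes only in rows, so rows that repeat a pose let the fingers close. It gives the time, the measured TCP pose, the force, the opening and the grip force at its end, in the units of the state.
- bot.get_obs(): the state, without advancing time (a new reading comes with each control period).
- bot.camera(name): name is "side" or "top" or "wrist"; returns (picture, depth): 420x560x3 uint8, red, green, blue; 420x560 float32, m along the optical axis (not along the pixel's ray), 0 where there is no reading.
- bot.camera_params(name): a dict with "K" (3x3 intrinsics, pixels), "k1" (the pictures are not rectified: a ray, as slopes to the right and down, at radius r is drawn at 1 + k1 r^2 times it, then the intrinsics apply), "R" (3x3) and "t" (3): a world point X has camera coordinates R X + t. Camera axes: x right, y down, z forward; pixel columns grow to the right and rows downward; lengths in m; the calibration is good to about 2 mm. A picture is of the moment at which its call begins: read the wrist's pose just before it. camera_params takes no time and is no camera call; for the wrist camera it gives the pose at the moment of the call.
- bot.job_done(): hands the job in; it is judged then, once.
The state is a dict: "time": time; "q": joint angles; "qd": joint speeds; "joint_efforts": joint torques, N m; "ee_pos": TCP position; "tcp_rot": TCP orientation; "wrist_force": force on the tool from outside, world axes, zero at the start; "torque": the same for the moment, N m; "opening": finger opening in m; "grasp_force": force on a finger pad.
Only numpy, scipy, OpenCV 4.12 (cv2) and the standard library are available. Lean on these libraries where they do the work, as an engineer would, in place of code of your own. Each camera call takes 0.05 s, during which the arm holds its last target. There are 200 camera calls.

### The job

Set up the craft display stand: first take the orange-headed lock pin from the rack and drop it fully home through the stand's ear and the blue bench plate beneath, and let go of it. Then, with the frame still lying back on its rests, flip the red kickstand over centre until it is fully down; finally grip the frame's brass top bar, raise the frame upright and finish while holding it there, still gripping the bar, because it would tip over if let go. Leave the other things on the bench where they are.

Things in the scene. Friction and masses are not known exactly. Their poses are not given: they have to be found in the camera images.
- stand: Fixed base of the display stand: two dark wooden runners on the bench (240 mm long, 200 mm apart overall), hinge cheeks, two rubber-topped rest posts (128 mm high, 128 mm beyond the hinge) on which the frame lies back. Origin on the bench below the middle of the hinge; x from hinge to rest posts (away from the robot), y along the hinge towards the pin lug, z up.
- frame_hinge (a point): Middle of the frame's hinge axis, 30 mm above the bench; the axis runs along the stand's y. Axes as the stand's.
- frame (a joint): Lean of the frame, rad: 0 = upright, positive = leaning along the stand's +x; it starts lying on the rest posts at 0.80; stop at -0.12 the other way. Open wooden frame 194 mm wide, 245 mm tall, 0.65 to 0.95 kg with bar and leg, swinging freely: near upright it tips over when let go.
- bar: The frame's brass top bar: round, 12 mm thick, 180 mm long along the stand's y, with brass end balls (160 mm clear between). Origin at its middle, 235 mm from the hinge axis; it rolls in the frame about its own axis, so a grip can keep its attitude as the frame swings. The frame is open for 140 mm below the bar: grip it from straight above.
- kick_pivot (a point): Pivot of the kickstand on the frame's back (robot side): 85 mm up the frame from the hinge axis, 18 mm behind its plane, mid-width. Its axis is along the stand's y. Axes are the frame's.
- kick (a joint): Angle of the red kickstand, rad: 0 = stowed, pointing up the frame but 0.25 off its plane on the robot's side; grows as the leg swings towards the robot, over the top and down to the stop at 2.39 (fully down). 150 g on a slightly stiff pivot, about 1 N at the toe: with the frame lying back the leg is vertical (centre) at 0.55; past 1.0 it drops to the stop by itself and stays.
- toe (a point): Grip point on the kickstand's toe: a red round bar 12 mm thick, sticking out 58 mm along the stand's +y from the end of the 115 mm leg. The point is on the bar's axis, 36 mm from the leg, 115 mm from the pivot axis. With the frame lying back it is about 45 mm off the frame and can be gripped from straight above.
- pin: Loose lock pin, 48 to 84 g, standing upright in the rack: steel shank 10 mm thick and 36 mm long with a tapered tip, below an orange cylindrical head 22 mm thick, 30 mm tall (36 to 66 mm above the origin). Origin at the tip, z along the pin towards the head.
- pin_tip (a point): The pin's tip: same point as the pin's origin.
- rack: Fixed wooden rack block 100 x 60 x 45 mm. Origin under its middle, x along its length. The pin stands in its middle hole, 13 mm wide, with the head resting on the top; an empty hole 34 mm to each side.
- lug_hole (a point): Centre of the pin hole at the top of the lug, 40 mm above the bench, 152 mm from the stand's origin along its y. An aluminium ear of the stand (50 x 50 mm, 30 to 40 mm above the bench) lies over a blue bench plate (4 to 14 mm); both have a vertical 12.5 mm hole, in line. Fully home, the pin's head rests on the ear, its tip 36 mm below this point.
- paint_pot: Bystander, to be left alone: small squat jar with a copper cap, diameter 58, height 55 mm. Origin at the middle of its underside.
- glue: Bystander, to be left alone: white bottle with a red cap, diameter 44, height 120 mm. Origin at the middle of its underside.
- medium_jar: Bystander, to be left alone: white jar with a yellow label, diameter 80, height 130 mm. Origin at the middle of its underside.
- water_cup: Bystander, to be left alone: blue open cup, diameter 72, height 85 mm. Origin at the middle of its underside.
- pot_lid: Bystander, to be left alone: shallow copper dish, diameter 64, height 12 mm. Origin at the middle of its underside.
- brush: Bystander, to be left alone: brush about 170 long lying flat, lying along its x. Origin below its middle, on the bench.
- small_tin: Bystander, to be left alone: small tin with a blue band, diameter 52, height 45 mm. Origin at the middle of its underside.

How it is judged:
By the outcome, as a careful person would: the job done as asked, in the order asked, and still so for the second after the job is handed in, while the arm keeps its last pose, push and grip.
It also fails if it takes over 64 s, if anything falls off the work surface, if the arm or the gripper's body presses on something with over 40 N, if the wrist force passes 120 N, or if a joint passes its speed limit or range.

## Working session

There is one attempt and no reset: what is moved stays moved. The work goes in short steps, Python scripts to look and compute and a tool call to move; the robot and the scene stay as the last step left them, time stands still between calls to the robot, and variables do not carry over. Pictures are saved under pics/ and viewed, at most 10 in all, crops included, and the job is handed in when it is done.

Besides the shell and the picture viewer there is one more tool, called after ">>>" as name([rows], argument=value, ...), one row to a line, values as JSON. step_arm: Moves the arm, as the interface text tells. Its arguments: {"type":"object","properties":{"targets":{"type":"array","items":{"type":"array"}},"force":{"type":"number"}},"required":["targets"]}

```bash
ls; mkdir -p pics; cat > h.py <<'E'
import numpy as np, cv2
from workcell import bot
def grab(n):
    p=bot.camera_params(n); im,d=bot.camera(n); return im,d,p
def cloud(d,p):
    K=np.array(p["K"]);k1=p["k1"]
    v,u=np.indices(d.shape)
    xd=(u-K[0,2])/K[0,0]; yd=(v-K[1,2])/K[1,1]
    x,y=xd.copy(),yd.copy()
    for _ in range(8):
        s=1+k1*(x*x+y*y); x=xd/s; y=yd/s
    C=np.stack([x*d,y*d,d],-1)
    return (C-np.array(p["t"]))@np.array(p["R"])
E
python3 - <<'E'
from h import *
np.set_printoptions(precision=4,suppress=True)
print(bot.get_obs())
for n in ("top","side"):
    im,d,p=grab(n); print(n,p["R"],p["t"],p["k1"])
    cv2.imwrite(f"pics/{n}0.png",im[...,::-1]); np.savez(f"{n}0.npz",im=im,d=d,X=cloud(d,p))
E
```

```text
pics
{'time': 0.0, 'q': array([-65.0304,   5.011 ,  10.033 ,  95.0973,   0.0006,  90.0001]), 'qd': array([ 0.1101, -0.0975,  0.1286,  0.0317,  0.043 ,  0.0198]), 'joint_efforts': array([  0.0002, -52.0386,  46.4806,   0.0163,   0.0001,  -0.    ]), 'ee_pos': array([ 0.2321, -0.4983,  0.1915]), 'tcp_rot': array([-179.9247,   -0.0006,   24.9695]), 'wrist_force': array([ 0.0834,  0.0565, -0.6035]), 'torque': array([ 0.008 , -0.0336,  0.0114]), 'grasp_force': 0.0, 'opening': 0.08538560034990379}
top [[-0.0194 -0.9997  0.0149]
 [-0.9983  0.0186 -0.0547]
 [ 0.0544 -0.0159 -0.9984]] [0.0174 0.576  1.4766] -0.09908613001102874
side [[-0.8273 -0.5617 -0.0108]
 [-0.4005  0.6031 -0.6898]
 [ 0.394  -0.5664 -0.7239]] [0.4775 0.3427 0.9787] -0.03484516444960241
```

View pics/top0.png

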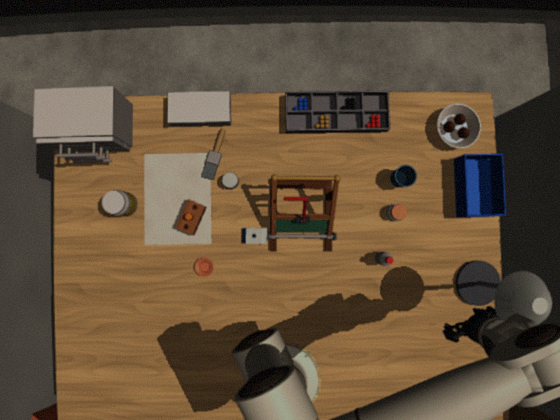

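View pics/side0.png

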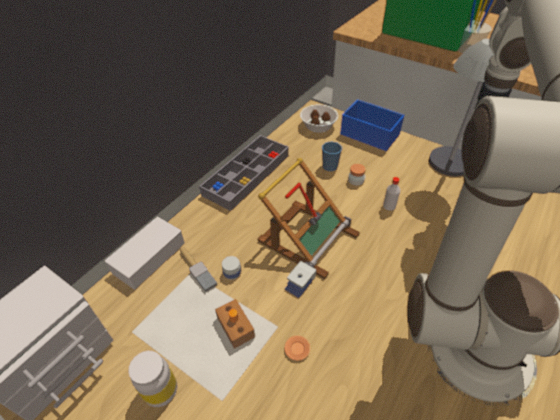

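Top view: the rack is at (190,217) with its orange pin at (188,216), the lug hole near (254,236), the brass bar on row 178 (cols 275–338) and the red toe at about (290,198). I'll measure these from the depth.

```bash
python3 - <<'E'
from h import *
np.set_printoptions(precision=4,suppress=True)
for n in ("top","side"):
    z=np.load(f"{n}0.npz"); im,d,X=z["im"],z["d"],z["X"]
    hsv=cv2.cvtColor(im,cv2.COLOR_RGB2HSV); H,S,V=[hsv[...,i].astype(int) for i in range(3)]
    ok=d>0
    box=ok&(X[...,0]>.3)&(X[...,0]<.85)&(X[...,1]>-.25)&(X[...,1]<.45)
    print(n,"bench z",np.median(X[box][:,2]))
    def rep(name,m):
        P=X[m]; 
        if len(P): print(name,len(P),"med",np.median(P,0),"min",P.min(0),"max",P.max(0))
    red=box&((H<5)|(H>174))&(S>170)&(V>60)
    rep("red kick",red&(X[...,2]>.09)&(abs(X[...,1]+.02)<.15)); 
    org=box&(H>=5)&(H<15)&(S>190)&(V>140)
    rep("pin head",org&(X[...,2]>.055)&(X[...,1]>.15))
    head=org&(X[...,2]>.068)&(X[...,1]>.15); rep("head top",head)
    # frame high: bar
    bar=box&(X[...,2]>.19)&(abs(X[...,1])<.2); rep("bar-high",bar&(X[...,0]>.5)&(X[...,0]<.75))
    lug=box&(abs(X[...,2]-.04)<.006)&(S<70)&(V>90); rep("lug",lug&(X[...,0]>.4)&(X[...,0]<.6)&(X[...,1]>.02)&(X[...,1]<.15))
    rack=box&(abs(X[...,2]-.045)<.007)&(X[...,1]>.2)&(X[...,1]<.35)&(X[...,0]>.4)&(X[...,0]<.6)
    rep("rack",rack)
    P=X[rack][:,:2].astype(np.float32); print(cv2.minAreaRect(P*1000))
    L=X[lug&(X[...,0]>.4)&(X[...,0]<.6)&(X[...,1]>.02)&(X[...,1]<.15)][:,:2].astype(np.float32)
    if len(L)>3: print("lugrect",cv2.minAreaRect(L*1000))
z=np.load("top0.npz"); 
cv2.imwrite("pics/topc.png",cv2.resize(z["im"][165:285,170:350,::-1],None,fx=4.4,fy=4.4,interpolation=cv2.INTER_CUBIC))
E
```

```text
top bench z 0.0005990867208664541
red kick 100 med [ 0.5771 -0.0664  0.2027] min [ 0.5184 -0.0803  0.1125] max [ 0.5833 -0.0151  0.21  ]
pin head 22 med [0.5381 0.2804 0.0745] min [0.5319 0.2706 0.0686] max [0.5445 0.2878 0.0795]
head top 22 med [0.5381 0.2804 0.0745] min [0.5319 0.2706 0.0686] max [0.5445 0.2878 0.0795]
bar-high 434 med [ 0.6348 -0.0673  0.199 ] min [ 0.5657 -0.1776  0.1901] max [0.6475 0.0206 0.21  ]
lug 307 med [0.4743 0.0702 0.0394] min [0.4489 0.0228 0.034 ] max [0.4977 0.1029 0.0459]
rack 509 med [0.5361 0.2796 0.0442] min [0.4818 0.234  0.0382] max [0.5933 0.3279 0.0516]
((536.3468627929688, 280.8847351074219), (60.44533920288086, 100.85227966308594), 65.40069580078125)
lugrect ((473.0557861328125, 62.67060470581055), (79.71879577636719, 47.78813171386719), 88.89313507080078)
side bench z 0.0023586063838424948
red kick 84 med [ 0.5735 -0.0691  0.2033] min [ 0.5214 -0.0764  0.1189] max [ 0.5805 -0.0139  0.2105]
pin head 7 med [0.5302 0.2858 0.0754] min [0.5267 0.2779 0.0722] max [0.5465 0.2904 0.0779]
head top 7 med [0.5302 0.2858 0.0754] min [0.5267 0.2779 0.0722] max [0.5465 0.2904 0.0779]
bar-high 404 med [ 0.6325 -0.0553  0.2008] min [ 0.5653 -0.1742  0.1902] max [0.647  0.0241 0.2105]
lug 438 med [0.4712 0.0691 0.0411] min [0.4464 0.0205 0.034 ] max [0.4984 0.1047 0.046 ]
rack 798 med [0.5292 0.2838 0.0456] min [0.4792 0.2327 0.0381] max [0.5931 0.3273 0.0519]
((537.3063354492188, 279.9925537109375), (60.62358474731445, 103.6349868774414), 65.53529357910156)
lugrect ((472.2980041503906, 62.45417022705078), (83.94500732421875, 51.52107238769531), 88.55377197265625)
```

View pics/topc.png

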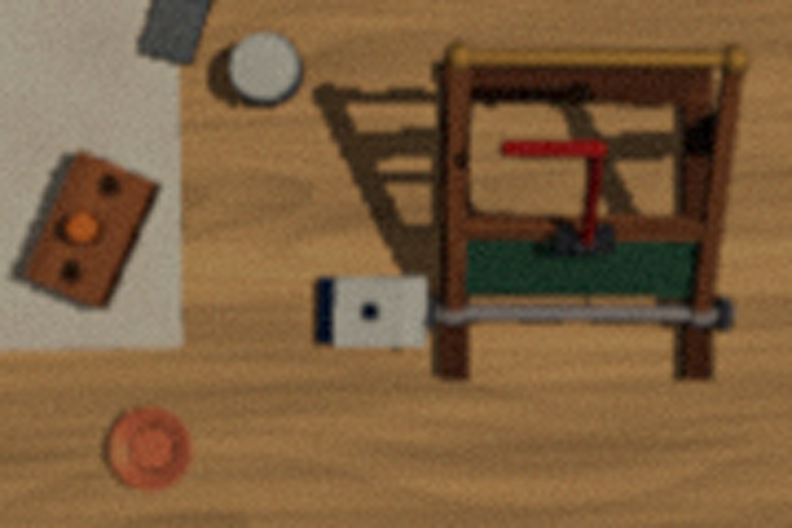

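```bash
python3 - <<'E'
from h import *
np.set_printoptions(precision=4,suppress=True)
print({k:np.round(v,3) for k,v in bot.camera_params("wrist").items()})
def ray(u,v,p,z):
    K=np.array(p["K"]);x=cv2.undistortPoints(np.array([[[u,v]]],float),K,np.array([p["k1"],0,0,0,0.]))[0,0]
    R=np.array(p["R"]);t=np.array(p["t"]);c=-R.T@t; r=R.T@np.array([x[0],x[1],1]); return c+r*(z-c[2])/r[2]
for n in ("top","side"):
    z=np.load(f"{n}0.npz"); im,d,X=z["im"],z["d"],z["X"]; p=bot.camera_params(n)
    g=im.sum(-1).astype(int)
    m=(abs(X[...,0]-.473)<.013)&(abs(X[...,1]-.085)<.015)&(d>0)&(X[...,2]>.0)
    v,u=np.where(m&(g<200)); w=200-g[v,u]
    # dark hole centroid
    print(n,"hole px",len(u), (u*w).sum()/w.sum(),(v*w).sum()/w.sum(), ray((u*w).sum()/w.sum(),(v*w).sum()/w.sum(),p,.04))
    hsv=cv2.cvtColor(im,cv2.COLOR_RGB2HSV); H,S,V=[hsv[...,i].astype(int) for i in range(3)]
    b=(X[...,2]>.185)&(X[...,0]>.61)&(X[...,0]<.67)&(abs(X[...,1]+.07)<.12)&(d>0)&(H>15)&(H<30)&(S>100)
    P=X[b]; l=np.polyfit(P[:,1],P[:,0],1); print("bar n",len(P),"slope",l[0],"x at mid",np.polyval(l,(P[:,1].min()+P[:,1].max())/2),P.min(0),P.max(0))
    r=(d>0)&((H<5)|(H>174))&(S>170)&(V>60)&(X[...,2]>.18)&(abs(X[...,1]+.04)<.1)&(X[...,0]>.5)&(X[...,0]<.65)
    v,u=np.where(r); P=X[r]; T=P[P[:,1]>-.062]
    print("toe",len(T),np.median(T,0),T.min(0),T.max(0), "all ymin",P[:,1].min())
    o=(H>=5)&(H<15)&(S>190)&(V>140)&(X[...,2]>.068)&(X[...,1]>.15)&(X[...,1]<.4)&(d>0)
    v,u=np.where(o); print("pin head",u.mean(),v.mean(),ray(u.mean(),v.mean(),p,.075))
E
```

```text
{'K': array([[346.615,   0.   , 275.321],
       [  0.   , 346.615, 205.175],
       [  0.   ,   0.   ,   1.   ]]), 'k1': np.float64(-0.071), 'R': array([[ 0.422, -0.907, -0.001],
       [-0.869, -0.405,  0.283],
       [-0.257, -0.119, -0.959]]), 't': array([-0.55 , -0.036,  0.379])}
top hole px 10 253.5731166912851 235.27178729689808 [0.4741 0.0782 0.04  ]
bar n 277 slope 0.02967162275529457 x at mid 0.6378339906208418 [ 0.6271 -0.1776  0.1889] [0.6475 0.0206 0.2097]
toe 45 [ 0.5797 -0.0378  0.2043] [ 0.5766 -0.0611  0.1997] [ 0.5833 -0.0151  0.2099] all ymin -0.08030306197031054
pin head 188.13636363636363 216.0 [0.5382 0.2799 0.075 ]
side hole px 4 295.77272727272725 286.3636363636364 [0.4633 0.1127 0.04  ]
bar n 274 slope 0.029551572356142516 x at mid 0.634704901403445 [ 0.6105 -0.1742  0.1855] [0.647  0.0241 0.2065]
toe 34 [ 0.5767 -0.0368  0.2064] [ 0.5738 -0.0601  0.2026] [ 0.5805 -0.0139  0.2105] all ymin -0.07487698678259762
pin head 232.42857142857142 315.0 [0.5334 0.2848 0.075 ]
```

>>> step_arm([
  [1,[0,0,50],[0,0,0.14]],
  [1,[10,30,100],[0,0,0.28]],
  [1,[30,60,140],[0,0,0.42]],
  [1,[50,100,150],[0,0,0.56]],
  [1,[70,145,150],[0,0,0.7]],
  [1,[90,190,150],[0,0,0.84]],
  [1,[105,235,150],[0,0,0.98]],
  [1,[120,280,150],[0,0,1.135]],
])

```text
time: 0.9
ee_pos: [0.3524, -0.2167, 0.3419]
tcp_rot: [-180.0, -0.0, 90.0]
wrist_force: [1.5, -1.4, -0.6]
opening: 0.0855
grasp_force: 0.0
```

>>> step_arm([
  [1,[15,45,0],[0,0,0]],
  [1,[35,90,0],[0,0,0]],
  [1,[55,135,0],[0,0,0]],
  [1,[75,180,0],[0,0,0]],
  [1,[95,225,0],[0,0,0]],
  [1,[115,270,0],[0,0,0]],
  [1,[135,315,0],[0,0,0]],
  [1,[150,360,0],[0,0,0]],
])

```text
time: 1.7
ee_pos: [0.5027, 0.1436, 0.3416]
tcp_rot: [-180.0, 0.0, 89.7]
wrist_force: [1.6, -0.8, -0.3]
opening: 0.0856
grasp_force: 0.0
```

>>> step_arm([
  [1,[0,35,-10],[0,0,0]],
  [1,[0,35,-30],[0,0,0]],
  [1,[0,35,-30],[0,0,0]],
  [1,[0,35,-30],[0,0,0]],
])

```text
time: 2.1
ee_pos: [0.5018, 0.176, 0.3123]
tcp_rot: [-180.0, 0.0, 89.7]
wrist_force: [-0.1, -0.1, 1.6]
opening: 0.0857
grasp_force: 0.0
```

```bash
python3 - <<'E'
from h import *
im,d,p=grab("wrist"); X=cloud(d,p)
np.savez("w1.npz",im=im,d=d,X=X,R=p["R"],t=p["t"])
cv2.imwrite("pics/w1.png",im[...,::-1])
E
```

```text
(no output)
```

View pics/w1.png

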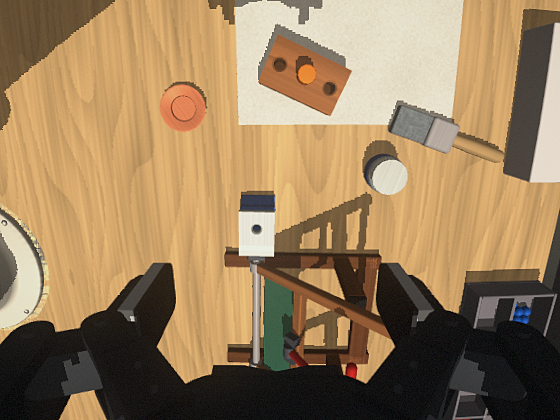

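Wrist view: the pin head is at (306,74), the lug hole at (257,229), and the hinge rod runs down column 255.

```bash
cat >> h.py <<'E'
def ray(u,v,p,z):
    x=cv2.undistortPoints(np.array([[[u,v]]],float),np.array(p["K"]),np.array([p["k1"],0,0,0,0.]))[0,0]
    R=np.array(p["R"]);t=np.array(p["t"]);c=-R.T@t; r=R.T@np.array([x[0],x[1],1]); return c+r*(z-c[2])/r[2]
E
python3 - <<'E'
from h import *
np.set_printoptions(precision=4,suppress=True)
z=np.load("w1.npz"); im,d,X=z["im"],z["d"],z["X"]; p=bot.camera_params("wrist"); p["R"],p["t"]=z["R"],z["t"]
g=im.sum(-1).astype(float)
s=g[218:242,246:270]; v,u=np.where(s<170); print("hole",len(u),u.mean()+246,v.mean()+218,ray(u.mean()+246,v.mean()+218,p,.04))
hsv=cv2.cvtColor(im,cv2.COLOR_RGB2HSV); H,S,V=[hsv[...,i].astype(int) for i in range(3)]
m=np.zeros(g.shape,bool); m[60:90,290:322]=1
m&=(H>=4)&(H<16)&(S>190)&(V>170); 
v,u=np.where(m); print("pin",len(u),u.min(),u.max(),v.min(),v.max(),np.median(X[m],0))
t=m&(X[...,2]>.070); v,u=np.where(t); print("top",len(u),ray(u.mean(),v.mean(),p,.075),X[t][:,2].mean())
for uv in((278,64),(330,88)): print(ray(*uv,p,.045))
lug=(abs(X[...,2]-.04)<.005)&(d>0)&(V>150)&(S<60)&(abs(X[...,1]-.08)<.04)&(abs(X[...,0]-.47)<.04)
print(cv2.minAreaRect((X[lug][:,:2]*1000).astype(np.float32)),np.median(X[lug],0))
print(bot.get_obs()["ee_pos"])
E
```

```text
hole 12 256.0 226.08333333333334 [0.4748 0.0833 0.04  ]
pin 263 298 315 64 83 [0.5389 0.2814 0.0751]
top 262 [0.5385 0.2812 0.075 ] 0.07513788014900531
[0.5062 0.2946 0.045 ]
[0.5706 0.2662 0.045 ]
((475.1971435546875, 72.07051086425781), (65.09022521972656, 49.287574768066406), 88.31061553955078) [0.4751 0.072  0.0406]
[0.5021 0.1758 0.313 ]
```

>>> step_arm([
  [1,[18,40,-15],[0,0,0]],
  [1,[36,75,-40],[0,0,0]],
  [1,[36,105,-70],[0,0,0]],
  [1,[36,105,-115],[0,0,0]],
  [1,[36,105,-155],[0,0,0]],
  [1,[36,105,-175],[0,0,0]],
  [1,[36,105,-175],[0,0,0]],
  [1,[36,105,-175],[0,0,0]],
])

```text
time: 2.95
ee_pos: [0.5388, 0.281, 0.1391]
tcp_rot: [179.9, -0.0, 89.6]
wrist_force: [-0.8, -0.4, 0.2]
opening: 0.0856
grasp_force: 0.0
```

```bash
python3 -c "
from h import *
o=bot.get_obs();print(o['ee_pos'],o['tcp_rot'])"
```

```text
[0.5388459  0.28095174 0.13906296] [ 1.79915182e+02 -4.53429070e-02  8.96499609e+01]
```

>>> step_arm([
  [1,[0,0,-35],[0,0,0]],
  [1,[0,0,-65],[0,0,0]],
  [1,[0,0,-86],[0,0,0]],
  [1,[0,0,-86],[0,0,0]],
  [0,[0,0,-86],[0,0,0]],
  [0,[0,0,-86],[0,0,0]],
  [0,[0,0,-86],[0,0,0]],
  [0,[0,0,-86],[0,0,0]],
], force=40)

```text
time: 3.75
ee_pos: [0.5387, 0.2817, 0.0524]
tcp_rot: [179.9, -0.0, 89.7]
wrist_force: [-0.8, -0.3, -0.3]
opening: 0.0281
grasp_force: 0.0
```

>>> step_arm([
  [0,[0,0,0],[0,0,0]],
  [0,[0,0,0],[0,0,0]],
  [0,[0,0,0],[0,0,0]],
])

```text
time: 4.05
ee_pos: [0.5381, 0.2814, 0.0512]
tcp_rot: [-180.0, 0.0, 89.7]
wrist_force: [0.3, 0.1, -0.1]
opening: -0.0002
grasp_force: 0.0
```

The fingers shut on nothing, so I'll look.

```bash
python3 - <<'E'
from h import *
im,d,p=grab("wrist"); im2,_,_=grab("side")
a=im2[270:370,170:300,::-1]
a=cv2.resize(a,(390,300),interpolation=cv2.INTER_CUBIC)
b=cv2.resize(im[...,::-1],(400,300))
cv2.imwrite("pics/c2.png",np.hstack([b,a])); print(bot.get_obs())
E
```

```text
{'time': 4.15, 'q': array([ 2.76082873e+01,  1.23370863e+01,  2.74227428e+00,  8.04143905e+01,
       -7.54421766e-05,  1.17891361e+02]), 'qd': array([-0.05328816, -0.04273395, -0.00504849, -0.04723542, -0.0623724 ,
        0.03834734]), 'joint_efforts': array([ 6.29701335e-04, -6.04829693e+01,  4.68870950e+01,  5.07057863e-03,
        1.92792286e-04, -9.73107461e-06]), 'ee_pos': array([0.53810148, 0.28141129, 0.05112053]), 'tcp_rot': array([-1.79991902e+02,  4.37155065e-03,  8.97169268e+01]), 'wrist_force': array([ 0.36359013,  0.94733584, -0.22788083]), 'torque': array([0.02866611, 0.04890822, 0.01377656]), 'grasp_force': 0.0, 'opening': -0.0004001500622235878}
```

View pics/c2.png

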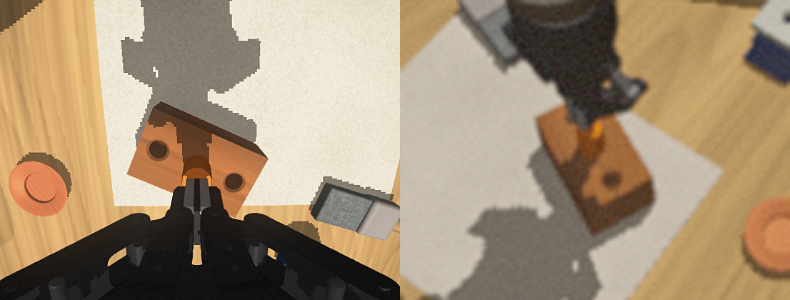

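```bash
python3 - <<'E'
from h import *
np.set_printoptions(precision=4,suppress=True)
im,d,p=grab("wrist"); X=cloud(d,p)
hsv=cv2.cvtColor(im,cv2.COLOR_RGB2HSV); H,S,V=[hsv[...,i].astype(int) for i in range(3)]
m=(H>=3)&(H<18)&(S>190)&(V>60)&(d>0)&(X[...,2]>.048)&(X[...,1]>.2)
print(m.sum(),X[m].min(0),X[m].max(0),np.median(X[m],0))
for q in (0,1,2): print(np.percentile(X[m][:,q],[2,25,50,75,98]))
# finger pixels
f=(d>0)&(V<120)&(S<60)&(X[...,2]>.03)&(X[...,2]<.1)&(abs(X[...,0]-.538)<.03)&(abs(X[...,1]-.28)<.04)
print("fingers",f.sum(),[np.percentile(X[f][:,q],[1,25,50,75,99]) for q in (0,1,2)])
cv2.imwrite("pics/c3.png",cv2.resize(im[190:320,190:370,::-1],None,fx=4,fy=4,interpolation=cv2.INTER_CUBIC))
E
```

```text
1065 [0.528 0.278 0.048] [0.5491 0.2921 0.0772] [0.5387 0.2888 0.0734]
[0.529  0.5343 0.5387 0.5435 0.5486]
[0.28   0.2864 0.2888 0.2907 0.2918]
[0.0493 0.0621 0.0734 0.0752 0.0765]
fingers 130 [array([0.5273, 0.5345, 0.5371, 0.5431, 0.5495]), array([0.2877, 0.2918, 0.292 , 0.2921, 0.2925]), array([0.0941, 0.0959, 0.0976, 0.0989, 0.0999])]
```

View pics/c3.png

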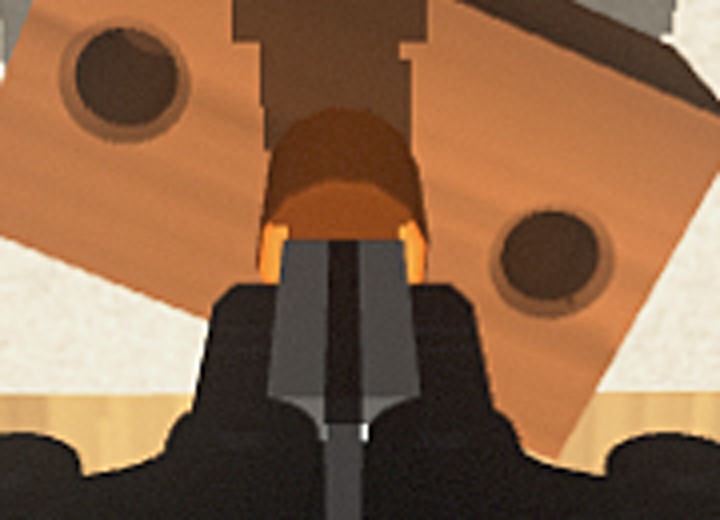

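```bash
python3 - <<'E'
from h import *
np.set_printoptions(precision=4,suppress=True)
im,d,p=grab("wrist"); X=cloud(d,p)
for u in (266,287):
  for v in range(236,312,5): print(u,v,im[v,u],X[v,u],round(float(d[v,u]),4))
im,d,p=grab("side"); X=cloud(d,p)
m=(d>0)&(abs(X[...,0]-.538)<.03)&(abs(X[...,1]-.281)<.035)&(im.max(-1)<110)&(im.max(-1).astype(int)-im.min(-1)<25)&(X[...,2]>.05)
print(m.sum(),np.percentile(X[m][:,2],[0,1,5,20,50]))
E
```

```text
266 236 [107  55  24] [0.5343 0.2902 0.0737] 0.1709
266 241 [146  74  29] [0.5343 0.2885 0.0759] 0.1692
266 246 [144  73  27] [0.5343 0.2857 0.0755] 0.1704
266 251 [77 73 73] [0.5349 0.2926 0.097 ] 0.1478
266 256 [77 72 66] [0.535  0.2918 0.1004] 0.1448
266 261 [74 68 63] [0.5351 0.2922 0.1059] 0.1394
266 266 [77 72 68] [0.5353 0.2924 0.1109] 0.1346
266 271 [77 71 68] [0.5354 0.2923 0.1148] 0.1308
266 276 [76 70 67] [0.5355 0.2921 0.1185] 0.1273
266 281 [79 73 71] [0.5356 0.2925 0.123 ] 0.1229
266 286 [76 72 69] [0.5356 0.2921 0.1259] 0.1203
266 291 [115 111 105] [0.5357 0.2918 0.1286] 0.1178
266 296 [30 24 26] [0.5359 0.2932 0.1341] 0.1121
266 301 [31 26 22] [0.536  0.2933 0.1374] 0.1089
266 306 [28 22 19] [0.536  0.2933 0.1401] 0.1063
266 311 [31 28 24] [0.5361 0.2931 0.1426] 0.104
287 236 [95 50 22] [0.5447 0.2898 0.0728] 0.1718
287 241 [146  72  25] [0.5446 0.2885 0.076 ] 0.1691
287 246 [144  73  27] [0.5446 0.2857 0.0756] 0.1703
287 251 [73 70 67] [0.5439 0.2919 0.0957] 0.1492
287 256 [78 70 67] [0.5437 0.2921 0.1012] 0.144
287 261 [77 70 68] [0.5436 0.292  0.1057] 0.1396
287 266 [73 66 61] [0.5434 0.2923 0.1108] 0.1347
287 271 [74 68 64] [0.5433 0.2921 0.1146] 0.1311
287 276 [77 73 68] [0.5432 0.2925 0.1192] 0.1265
287 281 [76 72 70] [0.543  0.2926 0.1232] 0.1227
287 286 [78 73 69] [0.543  0.2912 0.1243] 0.122
287 291 [81 77 73] [0.5427 0.294  0.1324] 0.1134
287 296 [32 29 25] [0.5427 0.2931 0.1341] 0.1121
287 301 [32 26 19] [0.5426 0.2934 0.1376] 0.1086
287 306 [29 23 21] [0.5425 0.2934 0.1403] 0.1061
287 311 [27 23 20] [0.5424 0.2927 0.142 ] 0.1047
572 [0.096  0.1066 0.1191 0.1495 0.2351]
```

Both cameras put the shut fingertips at z≈0.096 while the reported TCP is at 0.051. The reported TCP is therefore about 45 mm beyond the real tips. I'll correct for that from here on, and start by reopening and going lower.

>>> step_arm([
  [1,[0,0,0],[0,0,0]],
  [1,[0,0,0],[0,0,0]],
  [1,[0,0,0],[0,0,0]],
  [1,[0,0,0],[0,0,0]],
  [1,[0,0,0],[0,0,0]],
  [1,[0,0,-15],[0,0,0]],
  [1,[0,0,-30],[0,0,0]],
  [1,[0,0,-43],[0,0,0]],
])

```text
time: 5.1
ee_pos: [0.5375, 0.281, 0.0059]
tcp_rot: [-179.9, 0.0, 89.7]
wrist_force: [-0.5, -0.6, 0.1]
opening: 0.0855
grasp_force: 0.0
```

>>> step_arm([
  [0,[0,0,0],[0,0,0]],
  [0,[0,0,0],[0,0,0]],
  [0,[0,0,0],[0,0,0]],
  [0,[0,0,0],[0,0,0]],
  [0,[0,0,0],[0,0,0]],
  [0,[0,0,0],[0,0,0]],
  [0,[0,0,0],[0,0,0]],
], force=40)

```text
time: 5.8
ee_pos: [0.5386, 0.2816, 0.009]
tcp_rot: [179.9, -0.0, 89.7]
wrist_force: [0.7, 0.1, 5.9]
opening: 0.0208
grasp_force: 39.2
```

>>> step_arm([
  [0,[0,0,20],[0,0,0]],
  [0,[0,0,50],[0,0,0]],
  [0,[0,0,80],[0,0,0]],
  [0,[-10,-35,95],[0,0,0]],
  [0,[-22,-75,95],[0,0,0]],
  [0,[-35,-115,95],[0,0,0]],
  [0,[-45,-140,95],[0,0,0]],
  [0,[-45,-140,95],[0,0,0]],
])

```text
time: 6.6
ee_pos: [0.4921, 0.1389, 0.1034]
tcp_rot: [-180.0, 0.0, 89.6]
wrist_force: [0.6, -0.1, -1.3]
opening: 0.0209
grasp_force: 39.5
```

```bash
python3 - <<'E'
from h import *
o=bot.get_obs();print(o['ee_pos'],o['tcp_rot'],o['wrist_force'],o['opening'],o['grasp_force'])
im,d,p=grab("wrist"); X=cloud(d,p)
np.savez("w2.npz",im=im,d=d,X=X,R=p["R"],t=p["t"])
cv2.imwrite("pics/w2.png",im[...,::-1])
E
```

```text
[0.49209652 0.13886539 0.10337981] [-1.79985745e+02  3.23718023e-02  8.95597046e+01] [ 0.57813391 -0.09660962 -1.29967764] 0.020908661722271658 39.463271498680115
```

View pics/w2.png

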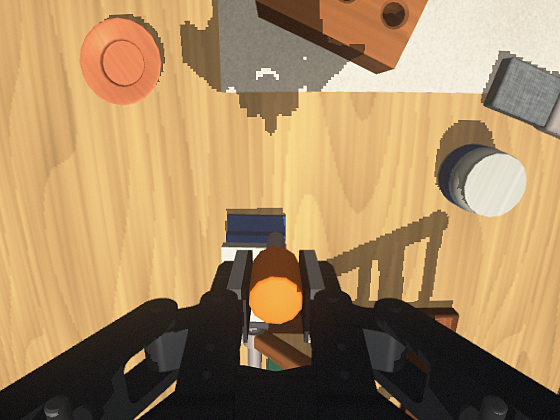

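The pin is held upright with its shank tip near (274,238), and it hides the lug hole. I'll refine the hole position from the earlier wrist picture, and check the shank tip.

```bash
python3 - <<'E'
from h import *
np.set_printoptions(precision=4,suppress=True)
z=np.load("w1.npz"); im,d,X=z["im"],z["d"],z["X"]; p=bot.camera_params("wrist"); p["R"],p["t"]=z["R"],z["t"]
g=im.astype(int).sum(-1); print(g[220:240:1,248:266]//3)
s=g[219:240,247:268]; w=np.clip(600-s,0,None); v,u=np.indices(s.shape)
cu,cv=(u*w).sum()/w.sum()+247,(v*w).sum()/w.sum()+219; print("hole",cu,cv,ray(cu,cv,p,.04))
# ear edges in the world: z~40 top surface bright
m=(g>540)&(abs(X[...,2]-.04)<.006)&(abs(X[...,1]-.08)<.05)&(abs(X[...,0]-.475)<.04)
P=X[m]; c=P[(P[:,1]>.06)&(P[:,1]<.1)]
for y in (.06,.07,.08,.09,.1): 
    q=P[abs(P[:,1]-y)<.002]; print(y,q[:,0].min(),q[:,0].max())
for x in (.46,.485): q=P[abs(P[:,0]-x)<.003]; print(x,q[:,1].min(),q[:,1].max())
z=np.load("w2.npz"); im,d,X=z["im"],z["d"],z["X"];p["R"],p["t"]=z["R"],z["t"]
hsv=cv2.cvtColor(im,cv2.COLOR_RGB2HSV); H,S,V=[hsv[...,i].astype(int) for i in range(3)]
o=(H<18)&(S>150)&(V>200)&(d>0); o[:240]=0; o[:, :230]=0; o[:,320:]=0
print("head top",np.median(X[o],0),X[o].min(0),X[o].max(0))
f=(d>0)&(X[...,2]>.02)&(X[...,1]>.1)&(X[...,1]<.16)&(abs(X[...,0]-.492)<.012)
print("shank/low z",np.percentile(X[f][:,2],[0,1,5,20]))
t=f&(X[...,2]<.105); print(np.median(X[t],0),t.sum())
E
```

```text
[[225 223 229 229 225 224 227 226 230 228 222 223 225 228 229 229 222 228]
 [224 224 229 229 223 224 226 228 228 228 223 223 224 229 229 228 222 226]
 [222 223 229 229 223 225 229 231 232 232 225 222 225 227 230 229 221 224]
 [223 222 229 230 226 228 229 228 230 229 226 227 226 228 230 228 222 227]
 [223 223 230 232 224 221 183 160 164 165 179 214 229 233 231 228 221 225]
 [224 223 232 229 194 156  77  29  32  34  66 131 197 232 233 230 220 226]
 [224 225 233 213 159  85  48  55  49  50  47  49 113 209 232 230 222 228]
 [225 226 233 180 127  47  59  59  61  63  58  47  73 176 225 230 221 225]
 [225 226 234 160 103  54  62  63  63  63  63  57  66 147 214 232 222 226]
 [224 227 234 156 102  61  64  64  60  64  60  61  74 152 212 234 222 225]
 [226 226 231 164  96  78  71  67  68  66  67  66  91 160 216 232 222 224]
 [225 225 235 209 103 119  81  69  77  72  72  86 121 165 231 231 223 226]
 [225 223 234 235 163 136 114  98  90  92 102 117 156 206 235 229 222 225]
 [225 224 232 234 216 174 144 135 126 127 138 157 201 238 231 228 221 224]
 [225 222 230 231 232 231 189 180 181 177 178 213 
[... 220 characters left out ...]
 227 225 228 230 226 222 226]
 [224 222 230 230 223 224 226 227 227 225 222 225 224 226 230 227 222 224]
 [224 222 230 229 225 223 227 228 228 226 225 226 225 227 230 228 221 225]]
hole 256.15473962930275 228.57955869373345 [0.475  0.0796 0.04  ]
0.06 0.4502551171224985 0.4983676836807707
0.07 0.45063804904464755 0.49984084370301163
0.08 0.45110154008600123 0.49990415840477814
0.09 0.451373116650737 0.49995851822574566
0.1 0.4516506850030478 0.5000241772088422
0.46 0.03912608373161146 0.10446199182898831
0.485 0.0390048286367057 0.10438144136759898
head top [0.4907 0.1361 0.1697] [0.4827 0.1275 0.1679] [0.5028 0.1493 0.1714]
shank/low z [0.0303 0.1136 0.1489 0.1693]
[0.483  0.1041 0.0364] 58
```

>>> step_arm([
  [0,[-8,-30,0],[0,0,0]],
  [0,[-17,-59,0],[0,0,0]],
  [0,[-17,-59,-20],[0,0,0]],
  [0,[-17,-59,-40],[0,0,0]],
  [0,[-17,-59,-54],[0,0,0]],
  [0,[-17,-59,-54],[0,0,0]],
  [0,[-17,-59,-54],[0,0,0]],
])

```text
time: 7.35
ee_pos: [0.4763, 0.0829, 0.0494]
tcp_rot: [-180.0, 0.0, 89.8]
wrist_force: [-0.4, 0.3, -1.3]
opening: 0.021
grasp_force: 39.5
```

```bash
python3 - <<'E'
from h import *
for _ in range(3):
    im,d,p=grab("wrist"); o=bot.get_obs();print(o['ee_pos'],o['tcp_rot'],o['wrist_force'])
E
```

```text
[0.4766022  0.08286186 0.04987027] [ 1.79966552e+02 -7.85434281e-03  8.97483706e+01] [-0.42207216 -0.04072848 -0.14833162]
[0.47679776 0.08282299 0.05012609] [ 1.79932520e+02 -1.40870727e-02  8.97407725e+01] [-0.41956159 -0.14338302 -0.94193768]
[0.47676825 0.08275553 0.05013238] [ 1.79928223e+02 -1.52004276e-02  8.97353104e+01] [ 1.23949495 -1.17206306 -0.60160151]
```

>>> step_arm([
  [0,[-1,-2.5,0],[0,0,0]],
  [0,[-1,-2.5,0],[0,0,0]],
  [0,[-1,-2.5,-7],[0,0,0]],
  [0,[-1,-2.5,-14],[0,0,0]],
  [0,[-1,-2.5,-16],[0,0,0]],
  [0,[-1,-2.5,-16],[0,0,0]],
])

```text
time: 8.1
ee_pos: [0.4747, 0.0798, 0.0324]
tcp_rot: [-179.9, 0.0, 89.7]
wrist_force: [-1.4, -1.0, -0.6]
opening: 0.0209
grasp_force: 39.5
```

The tip is in the ear hole without resistance. I'll continue down.

>>> step_arm([
  [0,[0,0,-6],[0,0,0]],
  [0,[0,0,-12],[0,0,0]],
  [0,[0,0,-17],[0,0,0]],
  [0,[0,0,-21],[0,0,0]],
  [0,[0,0,-21],[0,0,0]],
])

```text
time: 8.6
ee_pos: [0.4748, 0.0798, 0.0114]
tcp_rot: [-179.9, 0.0, 89.7]
wrist_force: [0.1, -0.2, 0.4]
opening: 0.0205
grasp_force: 39.5
```

>>> step_arm([
  [0,[0,0,-3],[0,0,0]],
  [0,[0,0,-5],[0,0,0]],
  [0,[0,0,-6],[0,0,0]],
  [0,[0,0,-6],[0,0,0]],
])

```text
time: 9.0
ee_pos: [0.4751, 0.0799, 0.0061]
tcp_rot: [-180.0, 0.0, 89.7]
wrist_force: [0.0, -0.5, -1.1]
opening: 0.0207
grasp_force: 39.5
```

>>> step_arm([
  [0,[0,0,-1.5],[0,0,0]],
  [0,[0,0,-2.5],[0,0,0]],
  [0,[0,0,-2.5],[0,0,0]],
  [1,[0,0,-2.5],[0,0,0]],
  [1,[0,0,-2.5],[0,0,0]],
  [1,[0,0,-2.5],[0,0,0]],
  [1,[0,0,-2.5],[0,0,0]],
  [1,[0,0,-2.5],[0,0,0]],
])

```text
time: 9.8
ee_pos: [0.4752, 0.0799, 0.0036]
tcp_rot: [-180.0, 0.0, 89.7]
wrist_force: [-0.1, -0.0, 0.5]
opening: 0.0853
grasp_force: 0.0
```

>>> step_arm([
  [1,[0,0,20],[0,0,0]],
  [1,[0,0,50],[0,0,0]],
  [1,[0,0,95],[0,0,0]],
  [1,[0,0,140],[0,0,0]],
  [1,[0,0,180],[0,0,0]],
  [1,[10,-10,200],[0,0,0]],
  [1,[10,-10,200],[0,0,0]],
])

```text
time: 10.5
ee_pos: [0.487, 0.0695, 0.2068]
tcp_rot: [179.7, -0.0, 89.7]
wrist_force: [0.2, -0.2, -0.6]
opening: 0.0854
grasp_force: 0.0
```

```bash
python3 - <<'E'
from h import *
np.set_printoptions(precision=4,suppress=True)
o=bot.get_obs();print(o['ee_pos'],o['tcp_rot'],o['wrist_force'],o['opening'])
im,d,p=grab("wrist"); X=cloud(d,p)
np.savez("w3.npz",im=im,d=d,X=X,R=p["R"],t=p["t"])
cv2.imwrite("pics/w3.png",im[...,::-1])
hsv=cv2.cvtColor(im,cv2.COLOR_RGB2HSV); H,S,V=[hsv[...,i].astype(int) for i in range(3)]
m=(H>=3)&(H<18)&(S>190)&(V>60)&(d>0)&(abs(X[...,0]-.475)<.03)&(abs(X[...,1]-.08)<.03)
print("pin",m.sum(),np.median(X[m],0),np.percentile(X[m][:,2],[50,90,98]))
r=(d>0)&((H<5)|(H>174))&(S>170)&(V>60)&(X[...,2]>.1)&(abs(X[...,1]+.04)<.12)&(X[...,0]>.5)&(X[...,0]<.65)
print("red",r.sum(),X[r].min(0),X[r].max(0))
E
```

```text
[0.487  0.0695 0.2068] [179.709   -0.0283  89.6814] [ 0.2299 -0.2321 -0.5644] 0.08536883741314334
pin 64 [0.4734 0.0834 0.0702] [0.0702 0.0712 0.0718]
red 673 [ 0.5026 -0.0766  0.1101] [0.5613 0.0797 0.3241]
```

View pics/w3.png

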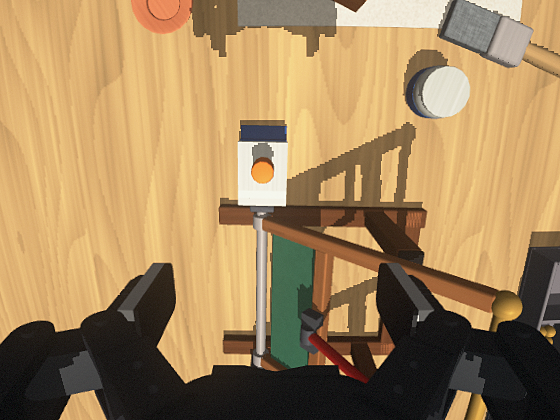

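The pin is home, its head top at z 0.070 at pixel (262,172). Next I'll move over the kickstand toe with the fingers half open so they clear the bar.

>>> step_arm([
  [0.5,[25,-30,10],[0,0,0]],
  [0.5,[50,-60,10],[0,0,-0.026]],
  [0.5,[75,-90,10],[0,0,-0.026]],
  [0.5,[91,-108,5],[0,0,-0.026]],
  [0.5,[91,-108,0],[0,0,-0.026]],
  [0.5,[91,-108,0],[0,0,-0.026]],
], force=20)

```text
time: 11.15
ee_pos: [0.5752, -0.0379, 0.2013]
tcp_rot: [-179.8, -0.0, 88.2]
wrist_force: [-0.5, 1.0, 0.6]
opening: 0.0428
grasp_force: 0.0
```

```bash
python3 - <<'E'
from h import *
np.set_printoptions(precision=4,suppress=True)
o=bot.get_obs();print(o['ee_pos'],o['tcp_rot'],o['opening'])
im,d,p=grab("wrist"); X=cloud(d,p)
im2,_,_=grab("side")
cv2.imwrite("pics/w4.png",np.hstack([cv2.resize(im[...,::-1],(400,300)),cv2.resize(im2[110:290,220:460,::-1],(400,300))]))
hsv=cv2.cvtColor(im,cv2.COLOR_RGB2HSV); H,S,V=[hsv[...,i].astype(int) for i in range(3)]
r=(d>0)&((H<5)|(H>174))&(S>170)&(V>60)&(X[...,2]>.18)&(abs(X[...,1]+.04)<.06)&(X[...,0]>.5)&(X[...,0]<.65)
print("red",r.sum(),np.median(X[r],0),X[r].min(0),X[r].max(0))
E
```

```text
[ 0.5752 -0.0379  0.2013] [-179.7762   -0.0233   88.174 ] 0.042773644147053994
red 2452 [ 0.5796 -0.0465  0.2055] [ 0.5607 -0.0797  0.18  ] [ 0.5866 -0.0113  0.2084]
```

View pics/w4.png

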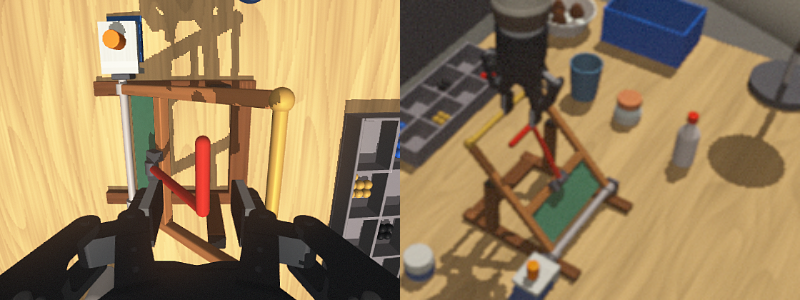

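The red toe is centred between the fingers, and the right finger is clear of the bar. I'll descend and grip lightly.

>>> step_arm([
  [0.5,[4,3,-20],[0,0,0]],
  [0.5,[4,3,-45],[0,0,0]],
  [0.5,[4,3,-66],[0,0,0]],
  [0.5,[4,3,-66],[0,0,0]],
  [0,[4,3,-66],[0,0,0]],
  [0,[4,3,-66],[0,0,0]],
  [0,[4,3,-66],[0,0,0]],
  [0,[4,3,-66],[0,0,0]],
], force=20)

```text
time: 12.05
ee_pos: [0.58, -0.0347, 0.1395]
tcp_rot: [179.9, -0.0, 88.2]
wrist_force: [-5.8, 1.5, 3.3]
opening: 0.0114
grasp_force: 20.6
```

```bash
python3 - <<'E'
import numpy as np
t=lambda k:np.array([np.sin(.55-k),np.cos(.55-k)])*115
for k in np.arange(0,2.45,.1): 
    q=t(k)-t(0); print(round(k,2),np.round([q[0],-.03*q[0],q[1]],1))
E
```

```text
0.0 [ 0. -0.  0.]
0.1 [-10.1   0.3   5.5]
0.2 [-20.7   0.6  10. ]
0.3 [-31.7   0.9  13.4]
0.4 [-42.9   1.3  15.7]
0.5 [-54.4   1.6  16.8]
0.6 [-65.9   2.   16.8]
0.7 [-77.3   2.3  15.7]
0.8 [-88.6   2.7  13.4]
0.9 [-99.5   3.   10. ]
1.0 [-110.1    3.3    5.5]
1.1 [-120.2    3.6    0. ]
1.2 [-129.7    3.9   -6.5]
1.3 [-138.5    4.2  -13.9]
1.4 [-146.5    4.4  -22.1]
1.5 [-153.7    4.6  -31.1]
1.6 [-159.9    4.8  -40.8]
1.7 [-165.1    5.   -51.1]
1.8 [-169.2    5.1  -61.8]
1.9 [-172.3    5.2  -72.9]
2.0 [-174.3    5.2  -84.2]
2.1 [-175.1    5.3  -95.6]
2.2 [-174.7    5.2 -107.1]
2.3 [-173.3    5.2 -118.5]
2.4 [-170.7    5.1 -129.7]
```

>>> step_arm([
  [0,[-10,0,5.5],[0,0,0]],
  [0,[-21,0.6,10],[0,0,0]],
  [0,[-32,1,13.4],[0,0,0]],
  [0,[-43,1.3,15.7],[0,0,0]],
  [0,[-54,1.6,16.8],[0,0,0]],
  [0,[-66,2,16.8],[0,0,0]],
  [0,[-77,2.3,15.7],[0,0,0]],
  [0,[-77,2.3,15.7],[0,0,0]],
])

```text
time: 12.85
ee_pos: [0.5015, -0.0327, 0.1533]
tcp_rot: [-179.9, -0.0, 88.2]
wrist_force: [-0.5, 3.0, 4.1]
opening: 0.0112
grasp_force: 21.4
```

>>> step_arm([
  [0,[-11.3,0.4,-2.3],[0,0,0]],
  [0,[-22.2,0.7,-5.7],[0,0,0]],
  [0,[-32.8,1,-10.2],[0,0,0]],
  [0,[-42.9,1.3,-15.7],[0,0,0]],
  [0,[-52.4,1.6,-22.2],[0,0,0]],
  [0,[-61.2,1.9,-29.6],[0,0,0]],
  [0,[-69.2,2.1,-37.8],[0,0,0]],
  [0,[-69.2,2.1,-37.8],[0,0,0]],
])

```text
time: 13.65
ee_pos: [0.4326, -0.0309, 0.1142]
tcp_rot: [-179.8, 0.0, 88.2]
wrist_force: [0.0, 0.2, -0.8]
opening: 0.011
grasp_force: 21.4
```

>>> step_arm([
  [0,[-7.2,0.2,-9],[0,0,0]],
  [0,[-13.4,0.4,-18.7],[0,0,0]],
  [0,[-18.6,0.6,-29],[0,0,0]],
  [0,[-22.7,0.7,-39.7],[0,0,0]],
  [0,[-25.8,0.8,-50.8],[0,0,0]],
  [0,[-27.8,0.8,-62.1],[0,0,0]],
  [0,[-28.6,0.8,-73.5],[0,0,0]],
  [0,[-28.2,0.8,-85],[0,0,0]],
])

```text
time: 14.45
ee_pos: [0.4049, -0.03, 0.0293]
tcp_rot: [-179.9, 0.0, 88.2]
wrist_force: [-3.1, -3.4, 1.2]
opening: 0.0112
grasp_force: 22.8
```

>>> step_arm([
  [0,[1.4,0,-11.4],[0,0,0]],
  [0,[3,0,-17],[0,0,0]],
  [0,[3,0,-17],[0,0,0]],
  [0.35,[3,0,-17],[0,0,0]],
  [0.35,[3,0,-17],[0,0,0]],
  [0.35,[3,0,-17],[0,0,0]],
  [0.35,[3,0,-17],[0,0,0]],
])

```text
time: 15.15
ee_pos: [0.4091, -0.0298, 0.0137]
tcp_rot: [180.0, -0.0, 88.2]
wrist_force: [0.2, 0.5, 0.6]
opening: 0.0296
grasp_force: 0.0
```

>>> step_arm([
  [0.5,[0,0,30],[0,0,0]],
  [0.5,[0,0,70],[0,0,0]],
  [0.5,[0,0,115],[0,0,0]],
  [0.5,[0,0,160],[0,0,0]],
  [0.5,[0,10,190],[0,0,0]],
  [0.5,[0,10,190],[0,0,0]],
])

```text
time: 15.75
ee_pos: [0.4105, -0.0194, 0.208]
tcp_rot: [179.6, -0.0, 88.2]
wrist_force: [0.1, -0.2, 0.1]
opening: 0.0427
grasp_force: 0.0
```

```bash
python3 - <<'E'
from h import *
np.set_printoptions(precision=4,suppress=True)
o=bot.get_obs();print(o['ee_pos'],o['tcp_rot'],o['opening'])
for n in ("wrist","top","side"):
    im,d,p=grab(n); X=cloud(d,p)
    hsv=cv2.cvtColor(im,cv2.COLOR_RGB2HSV); H,S,V=[hsv[...,i].astype(int) for i in range(3)]
    r=(d>0)&((H<5)|(H>174))&(S>170)&(V>60)&(X[...,2]>.03)&(X[...,2]<.24)&(abs(X[...,1]+.04)<.06)&(X[...,0]>.38)&(X[...,0]<.65)
    t=r&(X[...,1]>-.06)
    print(n,"red",r.sum(),X[r].min(0) if r.any() else 0,X[r].max(0) if r.any() else 0,"toe",t.sum(),np.median(X[t],0) if t.any() else 0)
    b=(X[...,2]>.185)&(X[...,2]<.215)&(X[...,0]>.6)&(X[...,0]<.67)&(abs(X[...,1]+.077)<.07)&(d>0)&(H>15)&(H<30)&(S>100)
    if b.sum()>20:
        P=X[b]; l=np.polyfit(P[:,1],P[:,0],1); print("bar",len(P),l[0],"x@-.077",np.polyval(l,-.077),np.percentile(P[:,0],[5,95]),"ztop",np.percentile(P[:,2],95))
E
```

```text
[ 0.4105 -0.0194  0.208 ] [179.6099  -0.0121  88.2458] 0.04273976447216723
wrist red 1783 [ 0.4033 -0.0972  0.0473] [ 0.5169 -0.007   0.1061] toe 598 [ 0.4095 -0.0328  0.0772]
top red 45 [ 0.4482 -0.0785  0.0852] [ 0.5095 -0.0716  0.1089] toe 0 0
bar 181 0.027436762446785914 x@-.077 0.6379737380937235 [0.6333 0.6433] ztop 0.20272861793178748
side red 104 [ 0.404  -0.0768  0.076 ] [ 0.5096 -0.0108  0.1072] toe 27 [ 0.4064 -0.034   0.0791]
bar 176 0.03077156445077892 x@-.077 0.6351906193114357 [0.6307 0.6417] ztop 0.20268395246427157
```

The kickstand is at its stop: the toe top is at z≈0.077 and x≈0.409, as predicted. Now I'll go to the bar.

>>> step_arm([
  [0.5,[40,-10,5],[0,0,0]],
  [0.5,[85,-25,5],[0,0,0]],
  [0.5,[130,-40,5],[0,0,0]],
  [0.5,[175,-50,5],[0,0,0]],
  [0.5,[210,-58,5],[0,0,0]],
  [0.5,[228,-58,0],[0,0,0]],
  [0.5,[228,-58,0],[0,0,0]],
  [0.5,[228,-58,0],[0,0,0]],
])

```text
time: 16.7
ee_pos: [0.636, -0.0779, 0.2019]
tcp_rot: [-179.8, -0.0, 88.2]
wrist_force: [-0.1, -0.1, -0.1]
opening: 0.0429
grasp_force: 0.0
```

```bash
python3 - <<'E'
from h import *
np.set_printoptions(precision=4,suppress=True)
o=bot.get_obs();print(o['ee_pos'],o['tcp_rot'],o['opening'])
im,d,p=grab("wrist"); X=cloud(d,p)
hsv=cv2.cvtColor(im,cv2.COLOR_RGB2HSV); H,S,V=[hsv[...,i].astype(int) for i in range(3)]
b=(X[...,2]>.18)&(X[...,2]<.215)&(X[...,0]>.6)&(X[...,0]<.67)&(d>0)&(H>15)&(H<30)&(S>100)
for y in (-.06,-.03,-.01,.015):
    q=X[b&(abs(X[...,1]-y)<.006)]
    if len(q): print(y,len(q),q[:,0].min(),q[:,0].max(),q[:,2].max())
print(X[b].min(0),X[b].max(0))
E
```

```text
[ 0.636  -0.0779  0.2019] [-179.8218   -0.0162   88.2186] 0.04287960148019525
-0.06 437 0.6340027307206932 0.6455781133411248 0.20200373328709548
-0.03 466 0.6350715263050503 0.6461439661848138 0.20220776414754418
-0.01 529 0.6351954145419428 0.6471199853762193 0.20173837019666246
0.015 864 0.6321118574373896 0.651612096773011 0.2050392721675575
[ 0.6121 -0.1733  0.18  ] [0.6516 0.0227 0.2052]
```

>>> step_arm([
  [0.5,[3,0,-25],[0,0,0]],
  [0.5,[3,0,-50],[0,0,0]],
  [0.5,[3,0,-73],[0,0,0]],
  [0.5,[3,0,-73],[0,0,0]],
  [0,[3,0,-73],[0,0,0]],
  [0,[3,0,-73],[0,0,0]],
  [0,[3,0,-73],[0,0,0]],
  [0,[3,0,-73],[0,0,0]],
], force=70)

```text
time: 17.55
ee_pos: [0.6388, -0.0779, 0.1329]
tcp_rot: [-180.0, 0.0, 88.2]
wrist_force: [-9.4, 1.1, 6.2]
opening: 0.01
grasp_force: 68.2
```

```bash
python3 - <<'E'
from h import *
o=bot.get_obs();print(o['ee_pos'],o['wrist_force'],o['opening'],o['grasp_force'])
for a in np.arange(.8,-.01,-.05):
    q=235*np.array([np.sin(a)-np.sin(.8),np.cos(a)-np.cos(.8)]); print(round(a,2),np.round([q[0],-.03*q[0],q[1]],1))
E
```

```text
[ 0.63879194 -0.07790057  0.13285852] [-9.39093152  1.10751205  6.16709986] 0.010041071554653102 68.16757678985596
0.8 [ 0. -0.  0.]
0.75 [-8.4  0.3  8.2]
0.7 [-17.2   0.5  16. ]
0.65 [-26.4   0.8  23.4]
0.6 [-35.9   1.1  30.2]
0.55 [-45.7   1.4  36.6]
0.5 [-55.9   1.7  42.5]
0.45 [-66.4   2.   47.9]
0.4 [-77.1   2.3  52.7]
0.35 [-88.    2.6  57. ]
0.3 [-99.1   3.   60.8]
0.25 [-110.4    3.3   64. ]
0.2 [-121.9    3.7   66.6]
0.15 [-133.5    4.    68.6]
0.1 [-145.1    4.4   70.1]
0.05 [-156.8    4.7   71. ]
-0.0 [-168.6    5.1   71.3]
```

Gripped. I'll raise it along the arc.

>>> step_arm([
  [0,[-4,0.1,4],[0,0,0]],
  [0,[-8.4,0.3,8.2],[0,0,0]],
  [0,[-17.2,0.5,16],[0,0,0]],
  [0,[-26.4,0.8,23.4],[0,0,0]],
  [0,[-35.9,1.1,30.2],[0,0,0]],
  [0,[-45.7,1.4,36.6],[0,0,0]],
  [0,[-55.9,1.7,42.5],[0,0,0]],
  [0,[-66.4,2,47.9],[0,0,0]],
])

```text
time: 18.35
ee_pos: [0.5733, -0.0761, 0.1804]
tcp_rot: [179.8, 0.0, 88.2]
wrist_force: [3.4, -2.4, 6.0]
opening: 0.0097
grasp_force: 68.8
```

>>> step_arm([
  [0,[-10.7,0.3,4.8],[0,0,0]],
  [0,[-21.6,0.6,9.1],[0,0,0]],
  [0,[-32.7,1,12.9],[0,0,0]],
  [0,[-44,1.3,16.1],[0,0,0]],
  [0,[-55.5,1.7,18.7],[0,0,0]],
  [0,[-67.1,2,20.7],[0,0,0]],
  [0,[-78.7,2.4,22.2],[0,0,0]],
  [0,[-78.7,2.4,22.2],[0,0,0]],
])

```text
time: 19.15
ee_pos: [0.4934, -0.0739, 0.2029]
tcp_rot: [179.8, 0.1, 88.2]
wrist_force: [1.4, -2.2, 10.5]
opening: 0.0095
grasp_force: 70.3
```

>>> step_arm([
  [0,[-6,0.2,0.5],[0,0,0]],
  [0,[-12,0.3,0.9],[0,0,0]],
  [0,[-18,0.4,1.1],[0,0,0]],
  [0,[-23,0.7,1.2],[0,0,0]],
  [0,[-23,0.7,1.2],[0,0,0]],
  [0,[-23,0.7,1.2],[0,0,0]],
])

```text
time: 19.75
ee_pos: [0.4713, -0.0733, 0.204]
tcp_rot: [179.8, 0.1, 88.2]
wrist_force: [-0.2, -3.6, 13.6]
opening: 0.01
grasp_force: 70.5
```

```bash
python3 - <<'E'
from h import *
np.set_printoptions(precision=4,suppress=True)
o=bot.get_obs();print(o['ee_pos'],o['wrist_force'],o['opening'],o['grasp_force'],o['time'])
out=[]
for n in ("top","side"):
    im,d,p=grab(n); X=cloud(d,p); out.append(cv2.resize(im[110:290,170:410,::-1],(400,300)))
    hsv=cv2.cvtColor(im,cv2.COLOR_RGB2HSV); H,S,V=[hsv[...,i].astype(int) for i in range(3)]
    b=(X[...,2]>.25)&(X[...,2]<.29)&(X[...,0]>.4)&(X[...,0]<.55)&(abs(X[...,1]+.07)<.12)&(d>0)&(H>15)&(H<30)&(S>100)
    P=X[b]
    if len(P): l=np.polyfit(P[:,1],P[:,0],1);print(n,"bar",len(P),l[0],np.polyval(l,-.072),P.min(0),P.max(0))
    h=(d>0)&(abs(X[...,2]-.035)<.015)&(S<60)&(V>60)&(abs(X[...,1]+.07)<.1)&(abs(X[...,0]-.47)<.05)
    if h.any(): print("rod",h.sum(),np.median(X[h],0))
    r=(d>0)&((H<5)|(H>174))&(S>170)&(V>60)&(X[...,2]<.24)&(abs(X[...,1]+.04)<.06)&(X[...,0]>.3)&(X[...,0]<.65)
    if r.any(): print("red",r.sum(),X[r].min(0),X[r].max(0))
cv2.imwrite("pics/f.png",np.hstack(out))
E
```

```text
[ 0.4713 -0.0733  0.204 ] [-0.2271 -3.5793 13.5833] 0.010006293498967516 70.50006866455078 19.75
top bar 86 0.04871107834617177 0.46886321647689283 [ 0.4636 -0.0325  0.2634] [0.4824 0.0241 0.2762]
red 33 [ 0.3945 -0.0502  0.0121] [ 0.4018 -0.0082  0.027 ]
side bar 252 0.04046617482963869 0.4670017342822429 [ 0.439  -0.1688  0.2513] [0.4878 0.0267 0.2897]
rod 149 [ 0.4676 -0.0633  0.0364]
red 55 [ 0.3926 -0.0759  0.0189] [ 0.4455 -0.0101  0.1097]
```

View pics/f.png

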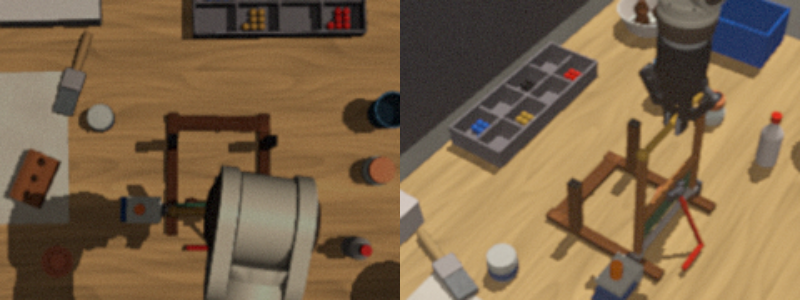

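The frame is upright: the bar is at x≈0.468–0.471 above the hinge rod at 0.468–0.470. The kickstand is down, with the toe at bench level, the pin is seated, and the bar is still gripped. I'll hand it in.

```bash
python3 -c "
from h import *
print(bot.job_done())"
```

```text
the job is handed in; nothing more can be done
None
```

I seated and released the pin, flipped the kickstand fully down, and handed the job in with the frame upright and the gripper still holding the bar. It took about 20 s of the 64 s; the first try for the pin closed on nothing because the reported tool tip sits about 45 mm past the real fingertips, and I corrected for that from then on.

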